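# Set up the mixing corner of the lab bench

### The arm

A 6-joint arm with a two-finger parallel gripper is mounted at the origin on the work surface. World frame = base frame: x ahead of the robot, y to its left, z up, the work surface at z = 0. Lengths are in m, angles in degrees, forces in N, time in s.
With the tool pointing down it reaches from about 0.25 to 0.725 m from the base axis. Payload 9.7 kg.
Tool frame: the origin (TCP) lies at the very end of the fingers, on their centre line; the grasp point (between the pads) lies 19 mm behind it; x points along the fingers, y is the direction in which the jaws open and shut, and the axes are right-handed (so a half turn about x gives the same grasp; the last joint's range is limited). The gripper opens to 85 mm and grips with 20 to 120 N. Pads are 22 mm wide; open, the fingers measure 114 mm over their backs; the gripper's body (76 mm by 85 mm) begins 54 mm behind the grasp point. The pads swing forward as they close: fully open they stand 13 mm farther back than shut.
Start: joints at [-76.375, 4.979, 10.078, 95.1, 0, 90], TCP at [0.13, -0.535, 0.231] pointing down, gripper open.
Joint ranges: [-179.16, 179.16], [-48.56, 103.87], [-65.8, 70.77], [-126.05, 130.52], [-82.76, 87.17], [-180, 180]. Speed limits (degrees/s): [127.2, 127.2, 147.25, 180, 180, 180].

### API

Orientations are given as [roll, pitch, yaw] about the fixed x, y, z axes, in that order (R = Rz(yaw) Ry(pitch) Rx(roll)).
In Python, from workcell import get_obs, cams, bot gives the robot as it stands.
- The arm moves only by the tool apply_moves, never from a script. Its argument "rows" is a list that holds one entry, the list of rows, each a list of 7 numbers: the shift along the tool's x, y, z in mm, then the turn, a rotation vector about the tool's x, y, z in rad, then the opening, from 0 (shut) to 1 (fully open). A call has 1 to 20 rows; each row is the pose to reach, as a shift and turn from the pose measured when the call began, along the tool's axes at that moment; what a row does not reach only later rows make up. A row lasts 1/10 s, in which the tool goes at most 50 mm and 8.59 degrees, less where a joint would pass 70% of its speed; a pose out of reach is approached as far as the arm can. A call with a gripper value outside its range is refused whole. The fingers move at their own pace and stop on an object; "newtons" is the grip in N (left out, the last holds). Time passes only in rows, so rows that repeat a pose let the fingers close. It gives the time, the measured TCP pose, the force and the opening at its end, in the units of the state.
- get_obs(): the state, without advancing time (a new reading comes with each control period).
- cams.camera(name): name is "side" or "top" or "wrist"; returns a dict with "pixels" (400x640x3 uint8, red, green, blue), "range_z" (400x640 float32, m along the optical axis (not along the pixel's ray), 0 where there is no reading), "fx", "fy", "cx", "cy" (pixels), "eye" and "attitude" of the camera in the world. Camera axes: x right, y up, looking along -z (the intrinsics and any distortion apply to the point x, -y, -z); pixel columns grow to the right and rows downward; lengths in m; the calibration is good to about 2 mm. A picture is of the moment at which its call begins.
- bot.job_done(): hands the job in, once; it reports no verdict.
Trained networks look in a picture, given as the dict that the camera call returned (one of the last four; its "shot" number tells which), for a name from the list of things; names that differ only in an ending like _2 or _b are one class to them, and where a whole thing is asked for, a point or a joint stands for the part that bears it (a point fixed in the world has none). Each returns a list of dicts, best first, with "confidence" (0 to 1); they miss things now and then, are a little off and sometimes report something else, mostly with a low value. They report only what shows in the picture. A call takes as long as a camera call. They do not tell look-alikes from the thing itself.
- cams.find_in(label, picture): "at" ([x, y, z] in m, in world coordinates, good to about 4 mm: the middle of the surface that is visible of it).
The state is a dict: "time": time; "q": joint angles; "qd": joint speeds; "joint_efforts": joint torques, N m; "ee_pos": TCP position; "tcp_rot": TCP orientation; "wrist_force": force on the tool from outside, world axes, zero at the start; "torque": the same for the moment, N m; "opening": finger opening in m.
Only numpy, scipy, OpenCV 4.12 (cv2) and the standard library are available. Lean on these libraries where they do the work, as an engineer would, in place of code of your own. Each camera call takes 0.05 s, during which the arm holds its last target.

### The job

Set up the mixing corner: drop the blue tube rotor into the open slots of the rotator stand so that both axle ends are fully home, and stand the white conical flask centred on top of the stirrer. Stand the brown bottle in the middle of the pad between the stirrer and the rotator stand, and the small green-lidded jar in the middle of the pad behind the stand (on its far side from the robot); any order will do. Keep the flask, bottle and jar upright throughout and leave the white red-capped bottle and the pipette-tip box where they are.

Things in the scene. Friction and masses are not known exactly. Their poses are not given: they have to be found in the camera images.
- rotor_mid (a point): Loose tube rotor, 0.18 kg: blue bar, steel underside, 76 (y axis) x 30 (x) x 24 mm high, lying flat; orange-capped clear tubes lie across its top 26 mm either side of the middle (11 mm high; the middle 38 mm of the bar is free to grip across its width). A steel axle, 8 mm diameter, 124 mm long, runs along y and out of both ends. Point: axle middle, 12 mm above the underside. Ends alike: either way round.
- flask_mid (a point): Conical flask, loose, closed, white plastic with a blue cap, 0.15 kg, 135 mm high; base 84 mm in diameter, narrowing to a 34 mm neck; the cap is 38 mm in diameter and takes the top 35 mm. The point is on its axis half-way up (67.5 mm above the underside), z up.
- amber_mid (a point): Brown reagent bottle, loose, closed, with a black cap, 0.25 kg, 125 mm high; body 62 mm in diameter up to 70 mm, then a shoulder to a 32 mm neck; the cap is 38 mm in diameter and takes the top 35 mm. The point is on its axis half-way up (62.5 mm above the underside), z up.
- jar_mid (a point): Small cream jar with a green lid, loose, 0.12 kg, straight-sided, 48 mm in diameter (lid 50 mm, the top 18 mm), 65 mm high. The point is on its axis half-way up (32.5 mm above the underside), z up.
- stand: Fixed rotator stand: grey base (x +-35, y -60 to +88, 12 mm thick), two aluminium uprights 90 mm high, 10 thick, centred at y = +-49 mm; black housing 42 high beyond the +y one. Slots: 12 mm wide from bottom (50 mm up) to 73, then a funnel to 32 mm at the top. The axle lies along y (6 mm endwise play), its centre home at 54 mm over the origin. Origin on the table midway between uprights; x points to the back.
- stirrer: Flat magnetic stirrer, fixed, white, 130 mm square, 30 mm high, with a round white top plate 110 mm in diameter whose top is 35 mm above the table; a small grey dot marks its middle. Origin on the table under its middle; z up.
- pad_between: Pale blue round pad, fixed on the table, 76 mm in diameter, 3 mm thick, the one between the stirrer and the rotator stand. Origin under its middle.
- pad_behind: Pale blue round pad like the other, fixed on the table, 76 mm in diameter, 3 mm thick, the one behind the rotator stand (beyond it as seen from the robot). Origin under its middle.
- spare_mid (a point): White bottle with a red cap, otherwise like the brown one (62 mm in diameter, 125 mm high), loose; to be left alone. The point is on its axis half-way up (62.5 mm).
- tipbox_mid (a point): Dark grey pipette-tip box with rows of yellow dots on top, 85 x 120 x 64 mm high, loose; to be left alone. The point is 30 mm above the table in its middle.
Not all that is in view belongs to the job. Of the things like the part that bears amber_mid, leave any that is turquoise; of the rest the larger one is meant.

How it is judged:
By the outcome, as a careful person would: the job done as asked, in the order asked, and still so for the second after the job is handed in, with the robot touching nothing.
It also fails if it takes over 99 s, if anything falls off the work surface, if the arm or the gripper's body presses on something with over 40 N, if the wrist force passes 120 N, or if a joint passes its speed limit or range.

## Working session

There is one attempt and no reset: what is moved stays moved. The work goes in short steps, Python scripts to look and compute and a tool call to move; the robot and the scene stay as the last step left them, time stands still between calls to the robot, and variables do not carry over. Pictures are saved under pics/ and viewed, and the job is handed in when it is done.

Besides the shell and the picture viewer there is one more tool, called after "Emit:" by a JSON object that holds its "name" and its "arguments", one argument or row to a line. apply_moves: Moves the arm, as the interface text tells. Its arguments: {"type":"object","properties":{"rows":{"type":"array"},"newtons":{"type":"number"}},"required":["rows"]}

```bash
ls; mkdir -p pics; cat > h.py <<'E'
import numpy as np, cv2
from workcell import get_obs, cams, bot
def snap(name,fn):
    p=cams.camera(name)
    cv2.imwrite('pics/'+fn,np.ascontiguousarray(p['pixels'][:,:,::-1]))
    np.savez('pics/'+fn[:-4]+'.npz',**{k:np.array(v) for k,v in p.items()})
    return p
E
python3 - <<'E'
from h import *
o=get_obs();print(o)
for n in ['top','side']:
    p=snap(n,n+'0.png')
    print(n,{k:p[k] for k in p if k not in('pixels','range_z')})
    for l in ['rotor_mid','flask_mid','amber_mid','jar_mid','stand','stirrer','pad_between','pad_behind','spare_mid','tipbox_mid']:
        print(l,[(np.round(d['at'],4).tolist(),round(d['confidence'],2)) for d in cams.find_in(l,p)])
print(get_obs()['time'])
E
```

```text
pics
{'time': 0.0, 'q': array([-7.63743158e+01,  5.00932809e+00,  1.00333826e+01,  9.50984985e+01,
       -1.88147029e-04,  9.00007378e+01]), 'qd': array([-0.00174703,  0.06471423, -0.00544703,  0.01937851,  0.02389518,
        0.14013731]), 'joint_efforts': array([-2.04732110e-03, -5.20378733e+01,  4.64809906e+01,  1.58180553e-02,
       -1.87825776e-04, -3.12570501e-05]), 'ee_pos': array([ 0.12951266, -0.53429706,  0.23059047]), 'tcp_rot': array([-89.8544554 ,  89.92555573, 103.77049112]), 'wrist_force': array([-0.23272991,  0.83061774,  0.59754333]), 'torque': array([0.05649176, 0.0485752 , 0.00275815]), 'opening': 0.08561238386454434}
top {'fx': 423.7921992707944, 'fy': 423.7921992707944, 'cx': 316.7951866786005, 'cy': 203.56437279225085, 'eye': array([0.39186125, 0.05488856, 1.30720583]), 'attitude': array([  8.18416403,  -0.9192351 , -89.48471583]), 'shot': 1}
rotor_mid [([0.3862, 0.2133, 0.0232], 0.66)]
flask_mid [([0.506, -0.3569, 0.0539], 0.96)]
amber_mid [([0.513, 0.3866, 0.0791], 0.87), ([0.426, 0.4546, 0.0802], 0.79), ([0.6265, 0.3916, 0.0556], 0.7)]
jar_mid [([0.3911, -0
[... 479 characters left out ...]
353,   -0.62838135, -176.62676286]), 'shot': 2}
rotor_mid [([0.3872, 0.2166, 0.0233], 0.68), ([0.4409, 0.0067, 0.0743], 0.67), ([0.6596, 0.1829, 0.0041], 0.58)]
flask_mid [([0.5079, -0.3534, 0.0572], 0.96)]
amber_mid [([0.5231, 0.4134, 0.0787], 0.93), ([0.629, 0.4117, 0.0524], 0.75), ([0.429, 0.4862, 0.0789], 0.57), ([0.3865, -0.1657, 0.0551], 0.25)]
jar_mid [([0.3867, -0.1647, 0.0528], 0.88)]
stand [([0.5593, 0.2257, 0.027], 0.72)]
stirrer [([0.5461, -0.1464, 0.0311], 0.64), ([0.6859, 0.023, 0.0596], 0.63)]
pad_between [([0.5591, 0.0039, -0.0004], 0.62)]
pad_behind [([0.6627, 0.1859, 0.0033], 0.92)]
spare_mid [([0.4378, 0.007, 0.074], 0.79)]
tipbox_mid [([0.6865, 0.0242, 0.0608], 0.63)]
1.1
```

View pics/top0.png

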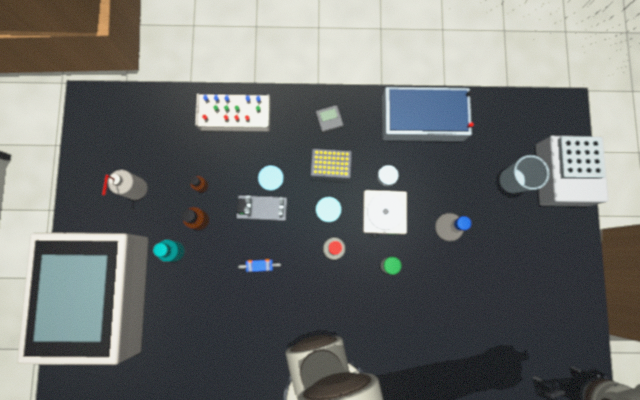

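View pics/side0.png

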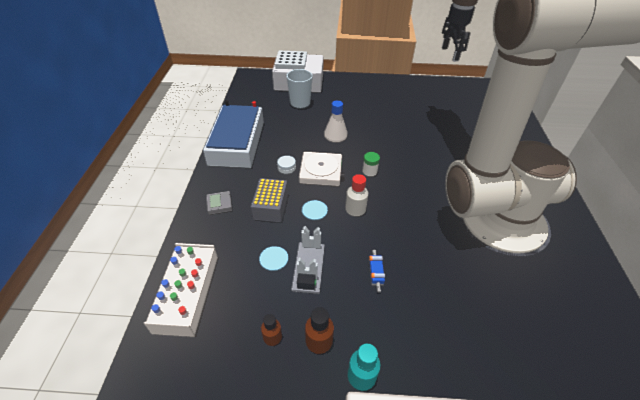

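```bash
cat >> h.py <<'E'
from scipy.spatial.transform import Rotation as Ro
def cloud(p):
    z=np.asarray(p['range_z'],float);v,u=np.mgrid[0:z.shape[0],0:z.shape[1]]
    c=np.stack([(u-p['cx'])/p['fx']*z,-(v-p['cy'])/p['fy']*z,-z],-1)
    w=c@Ro.from_euler('xyz',p['attitude'],degrees=True).as_matrix().T+p['eye']
    w[z<=0]=np.nan
    return w
def load(fn):
    d=np.load('pics/'+fn); return {k:d[k] for k in d}
E
python3 - <<'E'
from h import *
T=load('top0.npz');S=load('side0.npz')
for n,p in (('top',T),('side',S)):
    w=cloud(p);rgb=p['pixels'].astype(int);hsv=cv2.cvtColor(p['pixels'],cv2.COLOR_RGB2HSV).astype(int)
    print(n)
    def near(x,y,r): return np.hypot(w[...,0]-x,w[...,1]-y)<r
    m=near(.45,-.2,.04)|near(.47,.3,.03); print('table z',np.nanmedian(w[m][:,2]),np.nanstd(w[m][:,2]))
    # caps: top surfaces
    for nm,x,y,zl,zh in [('flask',.508,-.36,.127,.15),('amber',.517,.40,.117,.14),('jar',.39,-.175,.058,.08),('spare',.435,0,.117,.14),('sm',.627,.4,.06,.2)]:
        m=near(x,y,.06)&(w[...,2]>zl)&(w[...,2]<zh)
        q=w[m]
        if len(q)<5: print(nm,len(q));continue
        (cx,cy),r=cv2.minEnclosingCircle(q[:,:2].astype(np.float32))
        print(nm,len(q),'mec',round(cx,4),round(cy,4),round(r,4),'mean',q.mean(0).round(4),'zmax',q[:,2].max().round(4))
    for nm,x,y in [('padb',.561,.004),('padbeh',.663,.184)]:
        m=near(x,y,.06)&(hsv[...,0]>80)&(hsv[...,0]<105)&(hsv[...,2]>120)&(w[...,2]<.02)
        q=w[m];(cx,cy),r=cv2.minEnclosingCircle(q[:,:2].astype(np.float32)); print(nm,len(q),cx,cy,r,q.mean(0).round(4))
    m=near(.387,.215,.07)&(hsv[...,0]>105)&(hsv[...,0]<125)&(hsv[...,1]>140)&(hsv[...,2]>70)
    q=w[m];print('rotor blue',len(q),q.mean(0).round(4),cv2.minAreaRect((q[:,:2]*1000).astype(np.float32)))
    m=near(.387,.215,.09)&(w[...,2]>.007);q=w[m];print('rotor all',len(q),q.mean(0).round(4),cv2.minAreaRect((q[:,:2]*1000).astype(np.float32)))
    m=near(.555,-.155,.1)&(w[...,2]>.025)&(w[...,2]<.045)&(hsv[...,1]<60);q=w[m];print('stirrer',len(q),np.median(q,0).round(4),cv2.minAreaRect((q[:,:2]*1000).astype(np.float32)))
    m=near(.56,.215,.09)&(w[...,2]>.075)&(w[...,2]<.1);q=w[m];print('uprights top',len(q),cv2.minAreaRect((q[:,:2]*1000).astype(np.float32)))
    for s in(0,1):
        k=q[(q[:,1]>.215)==bool(s)];print(k.mean(0).round(4),k.min(0).round(4),k.max(0).round(4))
    m=near(.56,.215,.09)&(w[...,2]>.007)&(w[...,2]<.02);q=w[m];print('base',len(q),cv2.minAreaRect((q[:,:2]*1000).astype(np.float32)))
    x0,y0,x1,y1=(225,150,350,290) if n=='top' else (230,220,400,310)
    cv2.imwrite('pics/c_%s.png'%n,cv2.resize(np.ascontiguousarray(p['pixels'][y0:y1,x0:x1,::-1]),None,fx=4,fy=4,interpolation=cv2.INTER_CUBIC))
E
```

```text
top
table z 0.0006383356946499941 0.0070386460670601525
flask 152 mec 0.5112 -0.3716 0.0193 mean [ 0.5108 -0.3706  0.1353] zmax 0.141
amber 147 mec 0.5254 0.399 0.0189 mean [0.5254 0.3986 0.1249] zmax 0.1301
jar 233 mec 0.3923 -0.183 0.025 mean [ 0.3923 -0.1829  0.0653] zmax 0.0703
spare 146 mec 0.4402 -0.013 0.0188 mean [ 0.4399 -0.0129  0.1256] zmax 0.1335
sm 87 mec 0.6313 0.3971 0.0144 mean [0.6315 0.3958 0.0841] zmax 0.096
padb 551 0.563515305519104 9.27233268157579e-05 0.041668158024549484 [5.63e-01 5.00e-04 3.10e-03]
padbeh 537 0.6617202758789062 0.18221250176429749 0.04184606671333313 [0.6609 0.1818 0.0029]
rotor blue 184 [0.3871 0.2064 0.02  ] ((387.5163879394531, 211.4503936767578), (33.263790130615234, 83.1542739868164), 0.4807077646255493)
rotor all 311 [0.3886 0.2094 0.0253] ((376.262939453125, 218.82479858398438), (139.1431884765625, 67.41386413574219), 85.47006225585938)
stirrer 1800 [ 0.5538 -0.1694  0.0337] ((566.31396484375, -169.81484985351562), (128.4444122314453, 176.468017578125), 88.85619354248047)
uprights top 79 ((562.7904663085938, 193.1533203125), (108.05789
[... 1008 characters left out ...]
454345703125, 73.48575592041016), 3.7332372665405273)
rotor all 417 [0.3848 0.2156 0.026 ] ((384.9889221191406, 209.87001037597656), (31.7769775390625, 122.31105041503906), 3.0195255279541016)
stirrer 1150 [ 0.5503 -0.1594  0.0359] ((564.05126953125, -170.39859008789062), (181.842529296875, 132.8284454345703), 0.0019057197496294975)
uprights top 150 ((560.3765258789062, 191.7498016357422), (110.6324691772461, 49.54629135131836), 88.78094482421875)
[0.5596 0.1445 0.0833] [0.5347 0.1362 0.075 ] [0.5822 0.1501 0.0945]
[0.5629 0.2424 0.0836] [0.5367 0.2353 0.075 ] [0.5861 0.2472 0.0925]
base 751 ((572.46728515625, 215.29534912109375), (134.08140563964844, 170.86361694335938), 14.343913078308105)
```

```bash
ls pics
```

```text
c_side.png
c_top.png
side0.npz
side0.png
top0.npz
top0.png
```

View pics/c_top.png

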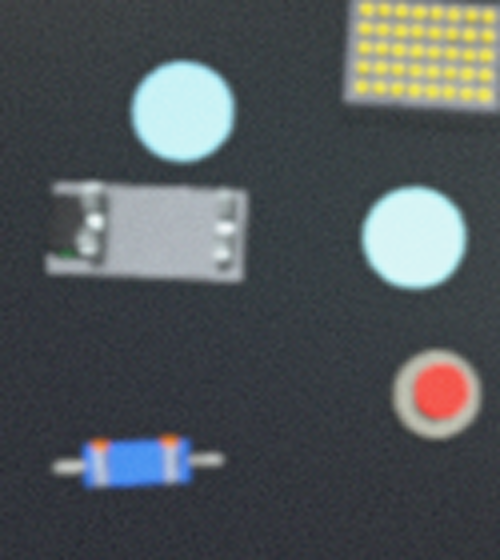

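View pics/c_side.png

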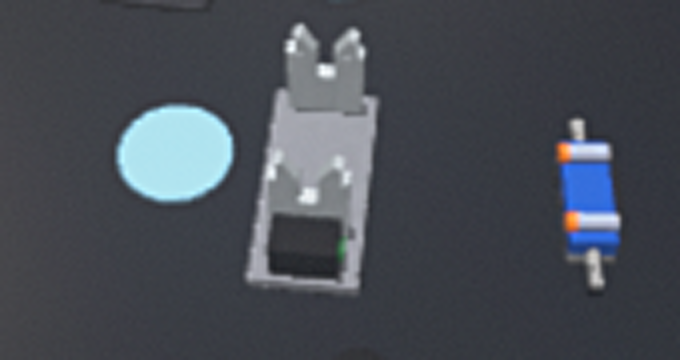

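```bash
cat >> h.py <<'E'
def plan(*wps):
    """wps: (x,y,z,yaw) TCP world, yaw = heading of tool y in deg (mod 180), tool down"""
    o=get_obs();R0=Ro.from_euler('xyz',o['tcp_rot'],degrees=True);p0=o['ee_pos']
    M=R0.as_matrix();print('t',round(o['time'],2),'tcp',p0.round(4),'ty heading',np.degrees(np.arctan2(M[1,1],M[0,1])).round(2),'q',o['q'].round(1),'F',o['wrist_force'].round(1),'open',round(o['opening'],4))
    for x,y,z,a in wps:
        best=None
        for b in (a,a+180):
            ty=np.array([np.cos(np.radians(b)),np.sin(np.radians(b)),0]);tx=np.array([0,0,-1.])
            Rt=np.stack([tx,ty,np.cross(tx,ty)],1)
            rv=(R0.inv()*Ro.from_matrix(Rt)).as_rotvec()
            if best is None or np.linalg.norm(rv)<np.linalg.norm(best): best=rv
        d=M.T@(np.array([x,y,z])-p0)*1000
        print((x,y,z,a),'->',d.round(1).tolist(),best.round(4).tolist())
E
python3 - <<'E'
from h import *
plan((.508,-.371,.28,0),(.508,-.371,.10,0),(.508,-.371,.28,90))
p=snap('wrist','w0.png');print(p['eye'],p['attitude'])
E
```

```text
t 1.1 tcp [ 0.1296 -0.5345  0.2313] ty heading -76.38 q [-76.4   5.   10.1  95.1   0.   90. ] F [-0.5 -1.  -1. ] open 0.0852
(0.508, -0.371, 0.28, 0) -> [-48.7, -69.8, -406.3] [-1.333, 0.0, -0.0001]
(0.508, -0.371, 0.1, 0) -> [131.3, -69.8, -406.3] [-1.333, 0.0, -0.0001]
(0.508, -0.371, 0.28, 90) -> [-48.7, -69.8, -406.3] [0.2378, -0.0, -0.0001]
[ 0.19379958 -0.52027773  0.37433751] [-1.50286278e+01  2.52841763e-02 -7.64052886e+01]
```

View pics/w0.png

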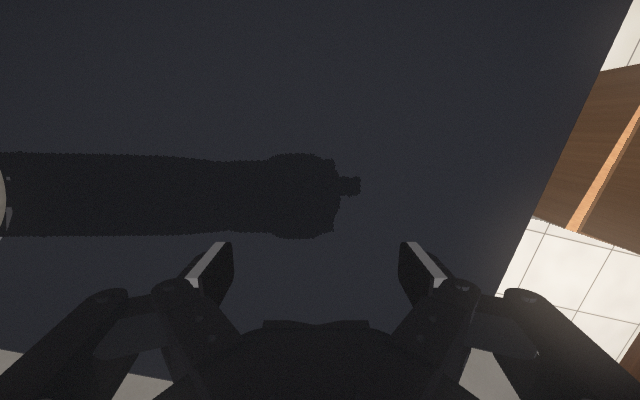

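Emit:
{"name": "apply_moves", "arguments": {
  "rows": [
    [[-49, -70, -406, -1.333, 0, 0, 0.7], [-49, -70, -406, -1.333, 0, 0, 0.7], [-49, -70, -406, -1.333, 0, 0, 0.7], [-49, -70, -406, -1.333, 0, 0, 0.7], [-49, -70, -406, -1.333, 0, 0, 0.7], [-49, -70, -406, -1.333, 0, 0, 0.7], [-49, -70, -406, -1.333, 0, 0, 0.7], [-49, -70, -406, -1.333, 0, 0, 0.7], [-49, -70, -406, -1.333, 0, 0, 0.7], [-49, -70, -406, -1.333, 0, 0, 0.7], [-49, -70, -406, -1.333, 0, 0, 0.7], [-49, -70, -406, -1.333, 0, 0, 0.7], [-49, -70, -406, -1.333, 0, 0, 0.7], [-49, -70, -406, -1.333, 0, 0, 0.7]]
  ]
}}

```text
time: 2.55
ee_pos: [0.5068, -0.3714, 0.2806]
tcp_rot: [48.4, 90.0, -41.7]
wrist_force: [0.8, 0.5, 0.3]
opening: 0.0602
```

```bash
python3 - <<'E'
from h import *
plan((.508,-.371,.28,0),(.508,-.371,.10,0))
p=snap('wrist','w1.png');print(p['eye'],p['attitude'])
for l in ['flask_mid','stirrer','jar_mid']: print(l,cams.find_in(l,p)[:2])
w=cloud(p)
m=(np.hypot(w[...,0]-.508,w[...,1]+.371)<.05)&(w[...,2]>.127)&(w[...,2]<.15);q=w[m];print(len(q),q.mean(0) if len(q) else 0,cv2.minEnclosingCircle(q[:,:2].astype(np.float32)))
E
```

```text
t 2.55 tcp [ 0.5068 -0.3714  0.2806] ty heading -0.13 q [-36.2  18.1  30.9 102.8  -0.   53.9] F [0.8 0.5 0.3] open 0.0602
(0.508, -0.371, 0.28, 0) -> [0.6, 1.2, -0.4] [-0.0023, 0.0002, -0.0003]
(0.508, -0.371, 0.1, 0) -> [180.6, 1.2, -0.5] [-0.0023, 0.0002, -0.0003]
[ 0.50739015 -0.30700443  0.42364661] [-15.03918813  -0.03668493  -0.15718241]
flask_mid [{'at': [0.5066, -0.3603, 0.0722], 'confidence': 0.64}]
stirrer [{'at': [0.5483, -0.1999, 0.0371], 'confidence': 0.59}, {'at': [0.5079, -0.3606, 0.0684], 'confidence': 0.39}]
jar_mid [{'at': [0.3983, -0.1917, 0.0666], 'confidence': 0.76}]
950 [ 0.50993205 -0.37277743  0.13519475] ((0.5099568367004395, -0.3737161159515381), 0.018935760483145714)
```

View pics/w1.png

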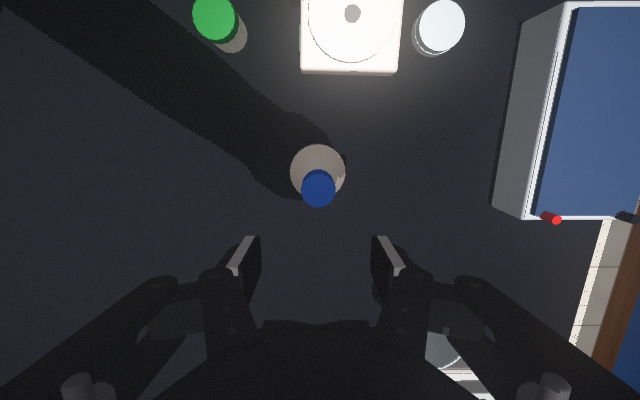

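```bash
python3 - <<'E'
from h import *
def dot(fn,box):
    p=load(fn);w=cloud(p);u0,v0,u1,v1=box
    g=cv2.cvtColor(p['pixels'],cv2.COLOR_RGB2GRAY)[v0:v1,u0:u1]
    W=w[v0:v1,u0:u1];m=(g<np.median(g)-40)
    print(fn,m.sum(),W[m].mean(0).round(4),np.nanmedian(W.reshape(-1,3),0).round(4))
dot('w1.npz',(338,1,366,26));dot('top0.npz',(382,208,391,216));dot('side0.npz',(316,159,327,168))
for fn in('top0.npz','side0.npz','w1.npz'):
    p=load(fn);w=cloud(p);h=cv2.cvtColor(p['pixels'],cv2.COLOR_RGB2HSV)
    m=(w[...,2]>.024)&(w[...,2]<.045)&(abs(w[...,0]-.553)<.08)&(abs(w[...,1]+.168)<.08)&(h[...,1]<60);q=w[m]
    print(fn,[np.percentile(q[:,i],[.5,50,99.5]).round(4) for i in (0,1)])
E
```

```text
w1.npz 240 [nan nan nan] [ 0.5521 -0.1721  0.0358]
top0.npz 17 [ 0.5544 -0.1718  0.0363] [ 0.5527 -0.1741  0.0365]
side0.npz 19 [ 0.5501 -0.1704  0.039 ] [ 0.549  -0.1722  0.0383]
top0.npz [array([0.4821, 0.5515, 0.6179]), array([-0.2336, -0.1682, -0.1069])]
side0.npz [array([0.4779, 0.5479, 0.6131]), array([-0.2349, -0.1565, -0.1046])]
w1.npz [array([0.4882, 0.5518, 0.616 ]), array([-0.2375, -0.1961, -0.1576])]
```

Emit:
{"name": "apply_moves", "arguments": {
  "rows": [
    [[30, 2, 0, 0, 0, 0, 0.7], [80, 2, 1, 0, 0, 0, 0.7], [130, 2, 1, 0, 0, 0, 0.7], [165, 2, 1, 0, 0, 0, 0.7], [183, 2, 1, 0, 0, 0, 0.7], [183, 2, 1, 0, 0, 0, 0.7], [183, 2, 1, 0, 0, 0, 0], [183, 2, 1, 0, 0, 0, 0], [183, 2, 1, 0, 0, 0, 0], [183, 2, 1, 0, 0, 0, 0], [183, 2, 1, 0, 0, 0, 0], [183, 2, 1, 0, 0, 0, 0]]
  ],
  "newtons": 40
}}

```text
time: 3.95
ee_pos: [0.51, -0.3726, 0.0992]
tcp_rot: [52.1, 89.8, -37.9]
wrist_force: [-0.5, -0.4, 5.9]
opening: 0.037
```

Emit:
{"name": "apply_moves", "arguments": {
  "rows": [
    [[-15, 0, 0, 0, 0, 0, 0], [-45, 0, 0, 0, 0, 0, 0], [-65, 3, -10, 0, 0, 0, 0], [-70, 9, -40, 0, 0, 0, 0], [-70, 17, -80, 0, 0, 0, 0], [-70, 26, -120, 0, 0, 0, 0], [-70, 34, -160, 0, 0, 0, 0], [-70, 40, -188, 0, 0, 0, 0], [-70, 42.5, -201, 0, 0, 0, 0], [-70, 42.5, -201, 0, 0, 0, 0], [-70, 42.5, -201, 0, 0, 0, 0]]
  ]
}}

```text
time: 5.05
ee_pos: [0.5526, -0.1721, 0.1695]
tcp_rot: [49.5, 89.8, -40.5]
wrist_force: [-0.4, -0.4, -1.0]
opening: 0.0372
```

```bash
python3 - <<'E'
from h import *
plan((.5525,-.1715,.169,0),(.5525,-.1715,.1347,0))
p=snap('wrist','w2.png');p=snap('side','s2.png')
w=cloud(p)
m=(np.hypot(w[...,0]-.55,w[...,1]+.17)<.06)&(w[...,2]>.19)&(w[...,2]<.215);q=w[m];print(len(q),cv2.minEnclosingCircle(q[:,:2].astype(np.float32)),np.percentile(q[:,2],[50,90]))
E
```

```text
t 5.05 tcp [ 0.5526 -0.1721  0.1695] ty heading -0.04 q [-17.3   7.9   6.4  88.3  -0.1  72.8] F [-0.4 -0.4 -1. ] open 0.0372
(0.5525, -0.1715, 0.169, 0) -> [0.5, -0.1, -0.6] [-0.0007, 0.0024, -0.0028]
(0.5525, -0.1715, 0.1347, 0) -> [34.8, -0.2, -0.7] [-0.0007, 0.0024, -0.0028]
204 ((0.5484840869903564, -0.16728368401527405), 0.03501550480723381) [0.20605741 0.20981874]
```

View pics/w2.png

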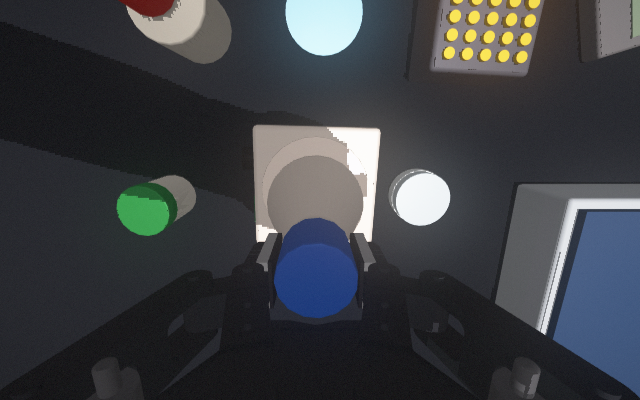

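View pics/s2.png

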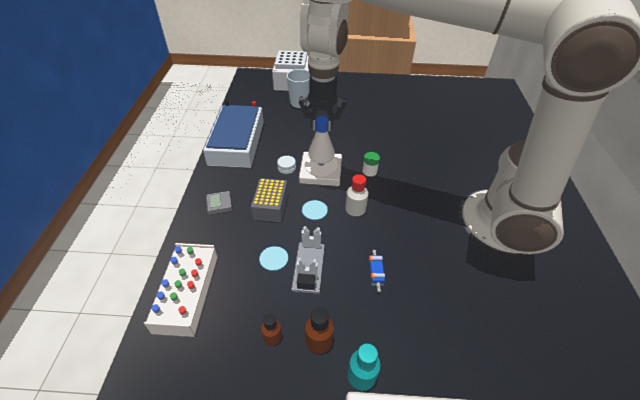

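Emit:
{"name": "apply_moves", "arguments": {
  "rows": [
    [[10, 0, -0.5, 0, 0, 0, 0], [20, 0, -0.5, 0, 0, 0, 0], [28, 0, -0.5, 0, 0, 0, 0], [32, 0, -0.5, 0, 0, 0, 0], [34.5, 0, -0.5, 0, 0, 0, 0], [35, 0, -0.5, 0, 0, 0, 0], [35, 0, -0.5, 0, 0, 0, 0], [35, 0, -0.5, 0, 0, 0, 0.7], [35, 0, -0.5, 0, 0, 0, 0.7], [35, 0, -0.5, 0, 0, 0, 0.7], [35, 0, -0.5, 0, 0, 0, 0.7], [20, 0, -0.5, 0, 0, 0, 0.7], [-20, 0, -0.5, 0, 0, 0, 0.7], [-70, 0, -0.5, 0, 0, 0, 0.7], [-100, 0, -0.5, 0, 0, 0, 0.7], [-100, 0, -0.5, 0, 0, 0, 0.7]]
  ]
}}

```text
time: 6.75
ee_pos: [0.5531, -0.1722, 0.2756]
tcp_rot: [66.2, 89.3, -24.0]
wrist_force: [0.6, 0.5, 0.0]
opening: 0.0599
```

```bash
python3 - <<'E'
from h import *
T=snap('top','t3.png');S=snap('side','s3.png');W=snap('wrist','w3.png')
def circ(w,x,y,r,zl,zh):
    m=(np.hypot(w[...,0]-x,w[...,1]-y)<r)&(w[...,2]>zl)&(w[...,2]<zh);q=w[m]
    return len(q),(np.round(cv2.minEnclosingCircle(q[:,:2].astype(np.float32))[0],4),q.mean(0).round(4)) if len(q) else 0
for n,p in (('T',T),('S',S),('W',W)):
    w=cloud(p); print(n,'flask',circ(w,.5525,-.1715,.04,.161,.18),'jar',circ(w,.39,-.183,.04,.058,.075))
plan((.389,-.183,.20,0),(.389,-.183,.037,0),(.524,.3995,.25,0))
E
```

```text
T flask (155, (array([ 0.554 , -0.1716]), array([ 0.5533, -0.171 ,  0.1702]))) jar (25, (array([ 0.3983, -0.1666]), array([ 0.3991, -0.164 ,  0.065 ])))
S flask (108, (array([ 0.5493, -0.1706]), array([ 0.549 , -0.1678,  0.1709]))) jar (155, (array([ 0.386 , -0.1824]), array([ 0.3879, -0.1791,  0.0664])))
W flask (1301, (array([ 0.5527, -0.1735]), array([ 0.5527, -0.1723,  0.1701]))) jar (1183, (array([ 0.391 , -0.1843]), array([ 0.3925, -0.1834,  0.0651])))
t 6.9 tcp [ 0.5521 -0.1719  0.2693] ty heading -0.12 q [-17.3   9.9  19.8  99.7  -0.1  72.9] F [-0.3 -0.1 -0.3] open 0.0598
(0.389, -0.183, 0.2, 0) -> [68.9, -163.3, 11.2] [-0.002, 0.0022, -0.0026]
(0.389, -0.183, 0.037, 0) -> [231.9, -163.7, 10.9] [-0.002, 0.0022, -0.0026]
(0.524, 0.3995, 0.25, 0) -> [18.0, -29.3, -571.4] [-0.002, 0.0022, -0.0026]
```

View pics/w3.png

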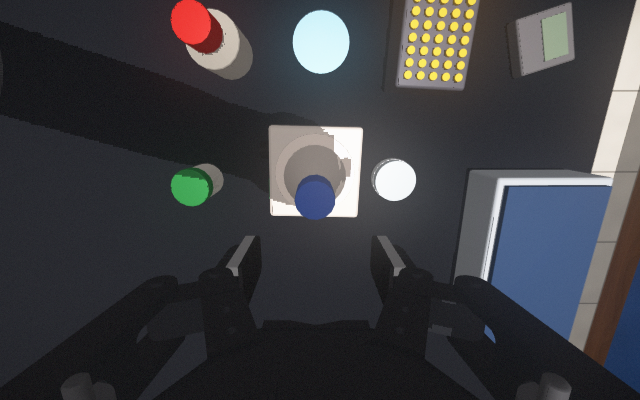

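Emit:
{"name": "apply_moves", "arguments": {
  "rows": [
    [[0, -30, 2, 0, 0, 0, 0.9], [10, -75, 5, 0, 0, 0, 0.9], [30, -120, 8, 0, 0, 0, 0.9], [70, -152, 11, 0, 0, 0, 0.9], [115, -161, 11, 0, 0, 0, 0.9], [160, -161, 11, 0, 0, 0, 0.9], [200, -161, 11, 0, 0, 0, 0.9], [225, -161, 11, 0, 0, 0, 0.9], [234, -161, 11, 0, 0, 0, 0.9], [234, -161, 11, 0, 0, 0, 0.9], [234, -161, 11, 0, 0, 0, 0], [234, -161, 11, 0, 0, 0, 0], [234, -161, 11, 0, 0, 0, 0], [234, -161, 11, 0, 0, 0, 0], [234, -161, 11, 0, 0, 0, 0]]
  ],
  "newtons": 40
}}

```text
time: 8.4
ee_pos: [0.3926, -0.1836, 0.0366]
tcp_rot: [55.7, 89.7, -34.4]
wrist_force: [-1.9, 0.5, 7.7]
opening: 0.0488
```

```bash
python3 - <<'E'
from h import *
plan((.39,-.183,.22,0),(.6595,.182,.22,0),(.6595,.182,.0385,0))
p=snap('side','s4.png')
E
```

```text
t 8.4 tcp [ 0.3926 -0.1836  0.0366] ty heading -0.12 q [-25.  -10.7 -26.5  73.8  -0.1  65.1] F [-1.9  0.5  7.7] open 0.0488
(0.39, -0.183, 0.22, 0) -> [-183.4, -1.7, 0.0] [-0.002, 0.0034, -0.0049]
(0.6595, 0.182, 0.22, 0) -> [-183.3, 267.1, -365.5] [-0.002, 0.0034, -0.0049]
(0.6595, 0.182, 0.0385, 0) -> [-1.8, 266.2, -366.1] [-0.002, 0.0034, -0.0049]
```

View pics/s4.png

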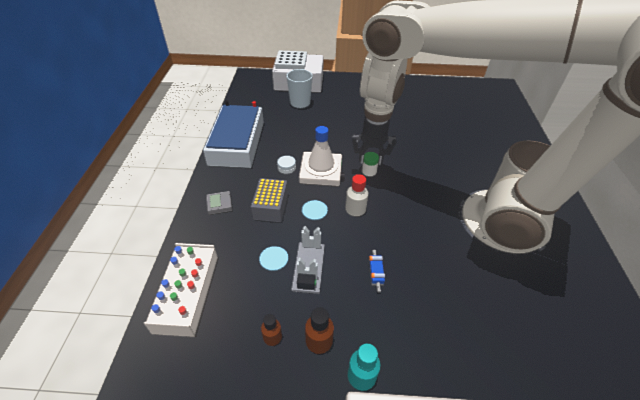

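Emit:
{"name": "apply_moves", "arguments": {
  "rows": [
    [[-15, 0, 0, 0, 0, 0, 0], [-50, 0, 0, 0, 0, 0, 0], [-95, 0, 0, 0, 0, 0, 0], [-140, 5, 0, 0, 0, 0, 0], [-175, 25, -20, 0, 0, 0, 0], [-184, 60, -50, 0, 0, 0, 0], [-184, 95, -85, 0, 0, 0, 0], [-184, 130, -120, 0, 0, 0, 0], [-184, 165, -155, 0, 0, 0, 0], [-184, 200, -190, 0, 0, 0, 0], [-184, 230, -225, 0, 0, 0, 0], [-184, 255, -250, 0, 0, 0, 0], [-184, 267, -265, 0, 0, 0, 0], [-184, 267, -265, 0, 0, 0, 0]]
  ]
}}

```text
time: 9.85
ee_pos: [0.6604, 0.0838, 0.22]
tcp_rot: [53.1, 89.7, -36.8]
wrist_force: [-0.4, -0.9, -1.1]
opening: 0.0487
```

```bash
python3 - <<'E'
from h import *
p=snap('wrist','w5.png');w=cloud(p);hsv=cv2.cvtColor(p['pixels'],cv2.COLOR_RGB2HSV)
for nm,x,y in [('padbeh',.66,.182),('padb',.561,0)]:
    m=(np.hypot(w[...,0]-x,w[...,1]-y)<.06)&(hsv[...,0]>80)&(hsv[...,0]<105)&(hsv[...,2]>120)&(w[...,2]<.02)
    q=w[m];print(nm,len(q),cv2.minEnclosingCircle(q[:,:2].astype(np.float32)) if len(q) else 0)
m=(np.hypot(w[...,0]-.563,w[...,1]-.193)<.09)&(w[...,2]>.075)&(w[...,2]<.1);q=w[m]
for s in(0,1):
    k=q[(q[:,1]>.193)==bool(s)];print(len(k),k.mean(0).round(4),k.min(0).round(4),k.max(0).round(4)) if len(k) else 0
plan((.6595,.181,.22,0),(.6595,.181,.0395,0))
E
```

```text
padbeh 3228 ((0.6594733595848083, 0.18188023567199707), 0.03880789130926132)
padb 1593 ((0.5607923269271851, -0.0008044371497817338), 0.03955162689089775)
325 [0.5579 0.1431 0.085 ] [0.5396 0.1376 0.0751] [0.5822 0.1482 0.0917]
520 [0.5623 0.2401 0.0846] [0.5432 0.2347 0.075 ] [0.5885 0.2469 0.092 ]
t 9.9 tcp [0.6597 0.0825 0.2204] ty heading -0.03 q [ 7.2 21.3 28.2 96.7 -0.2 97.2] F [-0.6 -0.8 -2.5] open 0.0488
(0.6595, 0.181, 0.22, 0) -> [0.1, -0.2, -98.5] [-0.0005, 0.0034, -0.0041]
(0.6595, 0.181, 0.0395, 0) -> [180.6, -1.0, -99.1] [-0.0005, 0.0034, -0.0041]
```

View pics/w5.png

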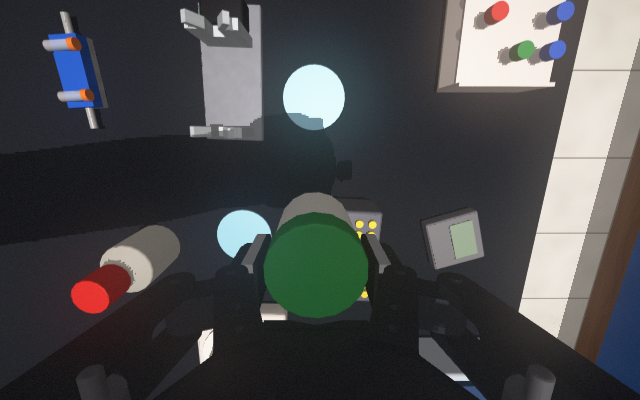

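Emit:
{"name": "apply_moves", "arguments": {
  "rows": [
    [[0, 0, -25, 0, 0, 0, 0], [0, 0, -65, 0, 0, 0, 0], [10, 0, -92, 0, 0, 0, 0], [40, 0, -99, 0, 0, 0, 0], [85, 0, -99, 0, 0, 0, 0], [130, 0, -99, 0, 0, 0, 0], [160, 0, -99, 0, 0, 0, 0], [173, 0, -99, 0, 0, 0, 0], [178, 0, -99, 0, 0, 0, 0], [180.5, 0, -99, 0, 0, 0, 0], [181, 0, -99, 0, 0, 0, 0], [181, 0, -99, 0, 0, 0, 0], [181, 0, -99, 0, 0, 0, 0.85], [181, 0, -99, 0, 0, 0, 0.85], [181, 0, -99, 0, 0, 0, 0.85], [181, 0, -99, 0, 0, 0, 0.85], [165, 0, -99, 0, 0, 0, 0.85], [120, 0, -99, 0, 0, 0, 0.85], [70, 0, -99, 0, 0, 0, 0.85], [30, 0, -99, 0, 0, 0, 0.85]]
  ]
}}

```text
time: 11.9
ee_pos: [0.6598, 0.1814, 0.1946]
tcp_rot: [68.8, 89.6, -21.3]
wrist_force: [0.7, 0.6, 0.4]
opening: 0.0726
```

```bash
python3 - <<'E'
from h import *
T=snap('top','t6.png');S=snap('side','s6.png');W=snap('wrist','w6.png')
for n,p in (('T',T),('S',S),('W',W)):
    w=cloud(p);m=(np.hypot(w[...,0]-.66,w[...,1]-.182)<.05)&(w[...,2]>.061)&(w[...,2]<.078);q=w[m]
    if len(q): print(n,len(q),cv2.minEnclosingCircle(q[:,:2].astype(np.float32)),q.mean(0))
    m=(np.hypot(w[...,0]-.524,w[...,1]-.3995)<.05)&(w[...,2]>.117)&(w[...,2]<.14);q=w[m]
    if len(q): print(n,'amber',len(q),cv2.minEnclosingCircle(q[:,:2].astype(np.float32)),q.mean(0))
plan((.524,.3995,.25,0),(.524,.3995,.09,0))
E
```

```text
T amber 148 ((0.5266120433807373, 0.39879706501960754), 0.019552387297153473) [0.52558796 0.3985013  0.12465444]
S 271 ((0.6580275297164917, 0.18059980869293213), 0.025562670081853867) [0.65740979 0.1829601  0.06956832]
S amber 278 ((0.5218809843063354, 0.399942547082901), 0.019375499337911606) [0.52227335 0.40137194 0.12600708]
W 1796 ((0.6610686182975769, 0.18004490435123444), 0.02511546015739441) [0.66108776 0.18103628 0.06829122]
t 12.05 tcp [0.6611 0.1818 0.1955] ty heading -0.02 q [ 15.5  23.5  28.3  94.2  -0.3 105.5] F [ 0.4 -0.5 -0.6] open 0.0728
(0.524, 0.3995, 0.25, 0) -> [-56.4, -136.5, -217.6] [-0.0004, 0.0015, -0.0111]
(0.524, 0.3995, 0.09, 0) -> [103.6, -138.3, -217.8] [-0.0004, 0.0015, -0.0111]
```

View pics/w6.png

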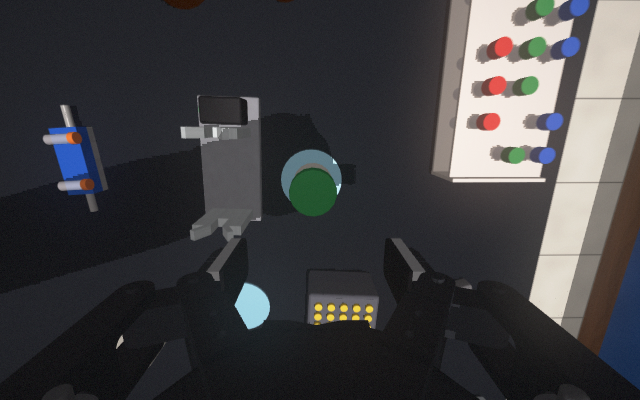

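View pics/s6.png

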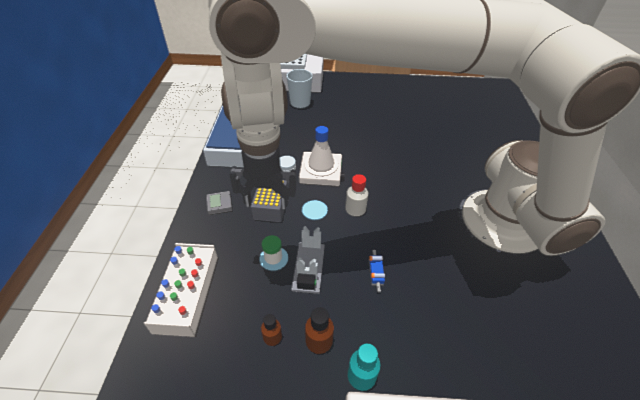

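Emit:
{"name": "apply_moves", "arguments": {
  "rows": [
    [[-10, -15, -25, 0, 0, -0.011, 0.7], [-20, -40, -60, 0, 0, -0.011, 0.7], [-20, -65, -100, 0, 0, -0.011, 0.7], [-20, -90, -140, 0, 0, -0.011, 0.7], [-20, -115, -180, 0, 0, -0.011, 0.7], [-20, -132, -207, 0, 0, -0.011, 0.7], [0, -137, -218, 0, 0, -0.011, 0.7], [30, -137, -218, 0, 0, -0.011, 0.7], [70, -138, -218, 0, 0, -0.011, 0.7], [98, -138, -218, 0, 0, -0.011, 0.7], [106, -138, -218, 0, 0, -0.011, 0.7], [106, -138, -218, 0, 0, -0.011, 0.7], [106, -138, -218, 0, 0, -0.011, 0], [106, -138, -218, 0, 0, -0.011, 0], [106, -138, -218, 0, 0, -0.011, 0], [106, -138, -218, 0, 0, -0.011, 0], [106, -138, -218, 0, 0, -0.011, 0]]
  ],
  "newtons": 50
}}

```text
time: 13.75
ee_pos: [0.525, 0.4002, 0.0899]
tcp_rot: [99.9, 89.9, 9.8]
wrist_force: [-1.3, -0.9, 6.4]
opening: 0.0367
```

```bash
python3 - <<'E'
from h import *
plan((.524,.3995,.23,0),(.561,-.0005,.23,0),(.561,-.0005,.0925,0))
p=snap('wrist','w7.png')
E
```

```text
t 13.75 tcp [0.525  0.4002 0.0899] ty heading -0.02 q [ 3.730e+01  1.950e+01  1.150e+01  8.180e+01 -1.000e-01  1.274e+02] F [-1.3 -0.9  6.4] open 0.0367
(0.524, 0.3995, 0.23, 0) -> [-140.1, -0.6, 0.6] [-0.0004, -0.0004, -0.0025]
(0.561, -0.0005, 0.23, 0) -> [-140.2, 36.5, 400.6] [-0.0004, -0.0004, -0.0025]
(0.561, -0.0005, 0.0925, 0) -> [-2.7, 36.2, 400.7] [-0.0004, -0.0004, -0.0025]
```

View pics/w7.png

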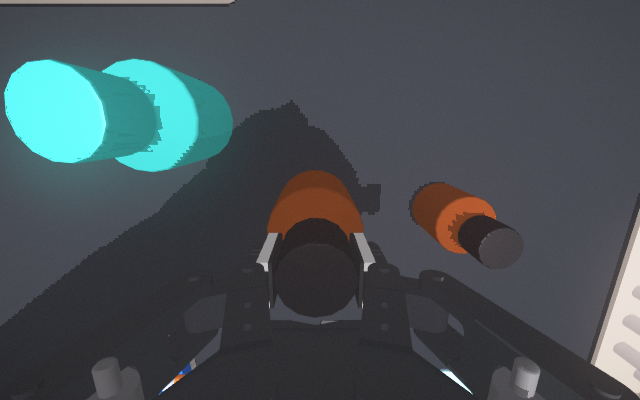

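Emit:
{"name": "apply_moves", "arguments": {
  "rows": [
    [[-15, 0, 0, 0, 0, 0, 0], [-50, 0, 0, 0, 0, 0, 0], [-95, 0, 0, 0, 0, 0, 0], [-130, 2, 20, 0, 0, 0, 0], [-140, 5, 55, 0, 0, 0, 0], [-140, 10, 98, 0, 0, 0, 0], [-140, 14, 142, 0, 0, 0, 0], [-140, 18, 186, 0, 0, 0, 0], [-140, 22, 230, 0, 0, 0, 0], [-140, 26, 274, 0, 0, 0, 0], [-140, 30, 318, 0, 0, 0, 0], [-140, 34, 358, 0, 0, 0, 0], [-140, 36, 388, 0, 0, 0, 0], [-140, 36.5, 401, 0, 0, 0, 0], [-140, 36.5, 401, 0, 0, 0, 0], [-140, 36.5, 401, 0, 0, 0, 0]]
  ]
}}

```text
time: 15.4
ee_pos: [0.561, -0.0004, 0.2304]
tcp_rot: [106.7, 89.8, 16.7]
wrist_force: [-0.6, 0.5, -3.9]
opening: 0.037
```

```bash
python3 - <<'E'
from h import *
plan((.561,-.0005,.0929,0))
p=snap('wrist','w8.png')
E
```

```text
t 15.4 tcp [ 5.610e-01 -4.000e-04  2.304e-01] ty heading -0.04 q [-0.1  6.3 11.4 94.9  0.1 90. ] F [-0.6  0.5 -3.9] open 0.037
(0.561, -0.0005, 0.0929, 0) -> [137.5, -0.4, 0.3] [-0.0006, -0.0009, -0.0029]
```

View pics/w8.png

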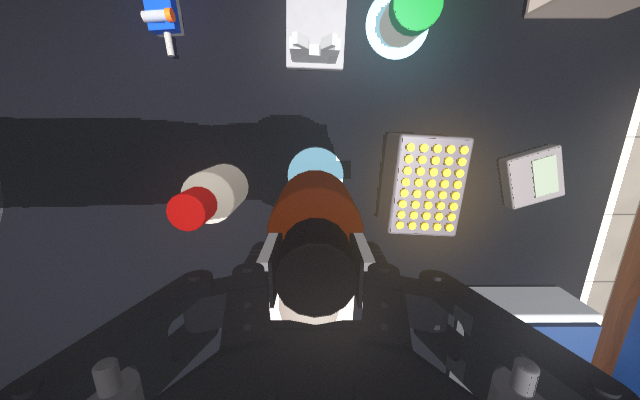

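Emit:
{"name": "apply_moves", "arguments": {
  "rows": [
    [[15, 0, 0, 0, 0, 0, 0], [50, 0, 0, 0, 0, 0, 0], [90, 0, 0, 0, 0, 0, 0], [118, 0, 0, 0, 0, 0, 0], [130, 0, 0, 0, 0, 0, 0], [135, 0, 0, 0, 0, 0, 0], [137.5, 0, 0, 0, 0, 0, 0], [138, 0, 0, 0, 0, 0, 0], [138, 0, 0, 0, 0, 0, 0], [138, 0, 0, 0, 0, 0, 0.65], [138, 0, 0, 0, 0, 0, 0.65], [138, 0, 0, 0, 0, 0, 0.65], [138, 0, 0, 0, 0, 0, 0.65], [120, 0, 0, 0, 0, 0, 0.65], [80, 0, 0, 0, 0, 0, 0.65], [35, 0, 0, 0, 0, 0, 0.65], [10, 0, 0, 0, 0, 0, 0.65]]
  ]
}}

```text
time: 17.15
ee_pos: [0.5615, 0.0001, 0.224]
tcp_rot: [97.4, 89.6, 7.4]
wrist_force: [0.6, -0.2, -0.1]
opening: 0.0556
```

```bash
python3 - <<'E'
from h import *
S=snap('side','s9.png');W=snap('wrist','w9.png')
for n,p in (('S',S),('W',W)):
    w=cloud(p);m=(np.hypot(w[...,0]-.561,w[...,1])<.05)&(w[...,2]>.12)&(w[...,2]<.143);q=w[m]
    if len(q): print(n,len(q),cv2.minEnclosingCircle(q[:,:2].astype(np.float32)),q.mean(0))
plan((.386,.130,.24,3.3),(.386,.130,.24,0))
E
```

```text
S 132 ((0.5590365529060364, 8.319623157149181e-05), 0.019519207999110222) [0.55832372 0.00352259 0.12922841]
W 1299 ((0.5618821978569031, -0.001283351331949234), 0.01908924989402294) [ 5.62075328e-01 -7.11971237e-06  1.28202615e-01]
t 17.25 tcp [5.624e-01 1.000e-04 2.247e-01] ty heading 0.01 q [-0.   6.  10.4 93.9  0.1 90. ] F [-0.5 -1.  -0.1] open 0.0556
(0.386, 0.13, 0.24, 3.3) -> [-16.8, -176.2, -130.0] [-0.0574, -0.0006, -0.0094]
(0.386, 0.13, 0.24, 0) -> [-16.8, -176.2, -130.0] [0.0002, -0.0009, -0.0094]
```

View pics/w9.png

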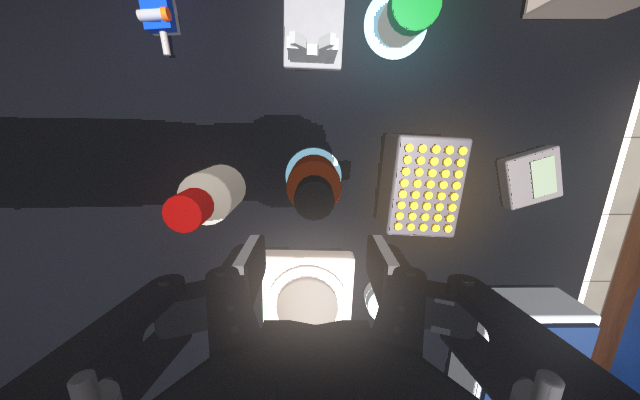

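Emit:
{"name": "apply_moves", "arguments": {
  "rows": [
    [[-10, -25, -10, 0, 0, -0.009, 0.65], [-17, -60, -35, 0, 0, -0.009, 0.65], [-17, -95, -65, 0, 0, -0.009, 0.65], [-17, -130, -95, 0, 0, -0.009, 0.65], [-17, -160, -120, 0, 0, -0.009, 0.65], [-17, -174, -138, 0, 0, -0.009, 0.65], [-17, -176, -145, 0, 0, -0.009, 0.65], [-17, -176, -145, 0, 0, -0.009, 0.65]]
  ]
}}

```text
time: 18.05
ee_pos: [0.3861, 0.1455, 0.2398]
tcp_rot: [154.6, 90.0, 64.7]
wrist_force: [0.1, -0.6, -0.2]
opening: 0.0555
```

```bash
python3 - <<'E'
from h import *
W=snap('wrist','w10.png');w=cloud(W);hsv=cv2.cvtColor(W['pixels'],cv2.COLOR_RGB2HSV).astype(int)
near=np.hypot(w[...,0]-.387,w[...,1]-.21)<.08
m=near&(w[...,2]>.018)&(w[...,2]<.028)&(hsv[...,0]>100)&(hsv[...,0]<125)&(hsv[...,1]>120);q=w[m]
print('blue',len(q),q.mean(0),cv2.minAreaRect((q[:,:2]*1000).astype(np.float32)))
m=near&(w[...,2]>.03)&(w[...,2]<.04);q=w[m]
print('tubes',len(q),q.mean(0),cv2.minAreaRect((q[:,:2]*1000).astype(np.float32)))
m=near&(w[...,2]>.006)&(abs(w[...,1]-.211)>.042);q=w[m]
for s in(0,1):
    k=q[(q[:,1]>.211)==bool(s)]; print('axle',len(k),k.mean(0),k.min(0),k.max(0))
c=np.array([.386,.211]);
plan((.386,.211,.15,3.5),(.386,.211,.003,3.5))
E
```

```text
blue 678 [0.38440152 0.20010771 0.02449737] ((386.8717346191406, 207.656005859375), (29.94025230407715, 75.90564727783203), 3.3295490741729736)
tubes 484 [0.38824645 0.20887209 0.03364089] ((387.7894287109375, 207.36175537109375), (31.71845245361328, 63.66714859008789), 3.392174482345581)
axle 40789 [0.38759162 0.15640035 0.31830454] [0.32639503 0.13478357 0.01236767] [0.44747802 0.16856599 0.34385928]
axle 93 [0.38374295 0.26177207 0.01558049] [0.37975552 0.25309292 0.01194437] [0.38726481 0.26950666 0.01777239]
t 18.1 tcp [0.3865 0.145  0.2397] ty heading 0.07 q [ 20.6 -13.4  -6.3  97.1   0.  110.5] F [ 0.5  0.2 -0.5] open 0.0552
(0.386, 0.211, 0.15, 3.5) -> [89.8, -0.4, -65.9] [-0.0599, -0.0005, -0.0001]
(0.386, 0.211, 0.003, 3.5) -> [236.8, -0.4, -65.9] [-0.0599, -0.0005, -0.0001]
```

View pics/w10.png

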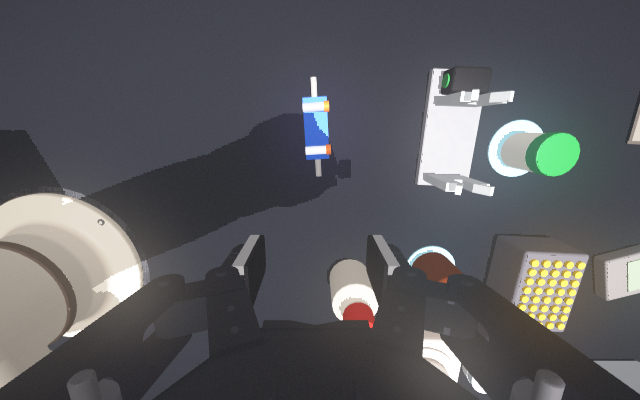

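Emit:
{"name": "apply_moves", "arguments": {
  "rows": [
    [[20, 0, -15, -0.057, 0, 0, 0.65], [65, 0, -50, -0.057, 0, 0, 0.65], [115, 0, -63, -0.057, 0, 0, 0.65], [165, 0, -63, -0.057, 0, 0, 0.65], [205, 0, -63, -0.057, 0, 0, 0.65], [225, 0, -63, -0.057, 0, 0, 0.65], [233, 0, -63, -0.057, 0, 0, 0.65], [236, 0, -63, -0.057, 0, 0, 0.65], [236, 0, -63, -0.057, 0, 0, 0.65], [236, 0, -63, -0.057, 0, 0, 0.3], [236, 0, -63, -0.057, 0, 0, 0], [236, 0, -63, -0.057, 0, 0, 0], [236, 0, -63, -0.057, 0, 0, 0], [236, 0, -63, -0.057, 0, 0, 0], [236, 0, -63, -0.057, 0, 0, 0]]
  ],
  "newtons": 60
}}

```text
time: 19.6
ee_pos: [0.3874, 0.2085, 0.0053]
tcp_rot: [117.0, 89.8, 30.3]
wrist_force: [0.1, -1.8, 6.5]
opening: 0.0286
```

```bash
python3 - <<'E'
from h import *
snap('wrist','w11.png')
plan((.563,.193,.21,-2.2))
E
```

```text
t 19.65 tcp [0.3874 0.2085 0.0053] ty heading 3.33 q [ 28.3  -8.5 -28.2  70.1   0.  115. ] F [0.2 0.1 5.9] open 0.029
(0.563, 0.193, 0.21, -2.2) -> [-204.3, 174.9, 25.4] [0.0966, -0.0015, -0.0026]
```

View pics/w11.png

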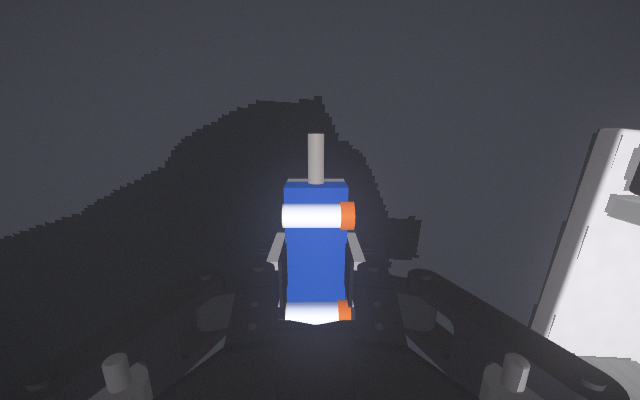

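Emit:
{"name": "apply_moves", "arguments": {
  "rows": [
    [[-15, 0, 0, 0, 0, 0, 0], [-50, 0, 0, 0, 0, 0, 0], [-95, 5, 0, 0, 0, 0, 0], [-130, 25, 5, 0.03, 0, 0, 0], [-145, 60, 10, 0.06, 0, 0, 0], [-145, 100, 15, 0.097, 0, 0, 0], [-145, 140, 20, 0.097, 0, 0, 0], [-145, 165, 25, 0.097, 0, 0, 0], [-145, 175, 25, 0.097, 0, 0, 0], [-145, 175, 25, 0.097, 0, 0, 0], [-145, 175, 25, 0.097, 0, 0, 0]]
  ]
}}

```text
time: 20.75
ee_pos: [0.5623, 0.1937, 0.1508]
tcp_rot: [128.6, 89.9, 36.4]
wrist_force: [0.7, -0.1, -2.7]
opening: 0.0286
```

```bash
python3 - <<'E'
from h import *
for n in('top','side','wrist'):
    p=snap(n,n[0]+'12.png');w=cloud(p);hsv=cv2.cvtColor(p['pixels'],cv2.COLOR_RGB2HSV).astype(int)
    near=(np.hypot(w[...,0]-.563,w[...,1]-.195)<.08)
    m=near&(w[...,2]>.155)&(w[...,2]<.20)&(hsv[...,0]>100)&(hsv[...,0]<125)&(hsv[...,1]>120);q=w[m]
    if len(q): print(n,'blue',len(q),q.mean(0).round(4),q.min(0).round(4),q.max(0).round(4),cv2.minAreaRect((q[:,:2]*1000).astype(np.float32)))
    m=near&(w[...,2]>.15)&(w[...,2]<.172);q=w[m]
    if len(q): print(' axle y',q[:,1].min(),q[:,1].max(),len(q))
    m=near&(w[...,2]>.078)&(w[...,2]<.1);q=w[m]
    for s in(0,1):
        k=q[(q[:,1]>.193)==bool(s)]
        if len(k): print('  up',len(k),k.mean(0).round(4),k.min(0).round(4),k.max(0).round(4))
plan((.563,.193,.10,-2.2))
E
```

```text
axle y 0.1328741692893375 0.15704721441127517 26
  up 26 [0.5581 0.1439 0.0871] [0.5414 0.1384 0.0783] [0.5828 0.1497 0.0939]
side blue 221 [0.5609 0.2035 0.1708] [0.5466 0.1705 0.1567] [0.575  0.2335 0.1828] ((560.7041015625, 201.9285125732422), (63.04119110107422, 28.303068161010742), 89.56693267822266)
 axle y 0.1696650145112617 0.2564603816052603 235
  up 11 [0.5426 0.1481 0.0867] [0.5375 0.1441 0.079 ] [0.5479 0.1508 0.0912]
  up 55 [0.5625 0.2426 0.0867] [0.5414 0.2359 0.0788] [0.5827 0.2484 0.0944]
wrist blue 5626 [0.5628 0.2005 0.1699] [0.5471 0.1702 0.1556] [0.5788 0.2318 0.1761] ((562.97900390625, 200.9245147705078), (61.05033493041992, 29.734731674194336), 87.96810913085938)
 axle y 0.17024473738962304 0.2548665115686471 7057
  up 484 [0.5643 0.241  0.0863] [0.5434 0.2351 0.078 ] [0.5853 0.2464 0.0925]
t 20.9 tcp [0.5623 0.1939 0.1513] ty heading -2.18 q [ 19.   10.    6.8  86.6   0.  111.2] F [-0.2 -1.  -2.1] open 0.0289
(0.563, 0.193, 0.1, -2.2) -> [51.3, 0.6, 0.9] [0.0003, -0.0018, -0.0029]
```

View pics/w12.png

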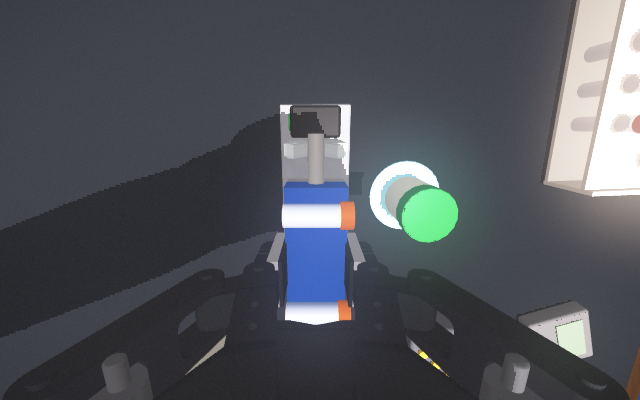

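View pics/s12.png

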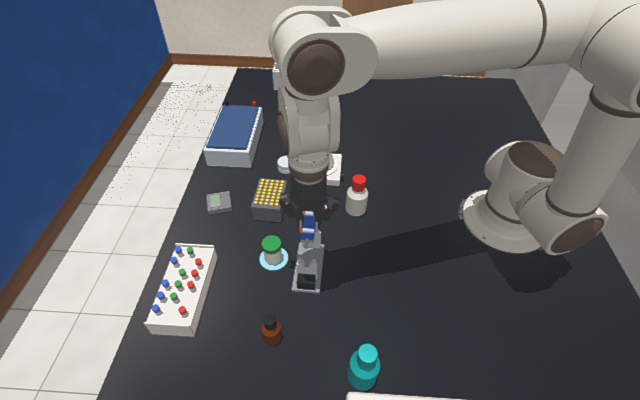

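Emit:
{"name": "apply_moves", "arguments": {
  "rows": [
    [[15, 0.5, 1, 0, 0, 0, 0], [35, 0.5, 1, 0, 0, 0, 0], [52, 0.5, 1, 0, 0, 0, 0], [65, 0.5, 1, 0, 0, 0, 0], [78, 0.5, 1, 0, 0, 0, 0], [88, 0.5, 1, 0, 0, 0, 0], [94, 0.5, 1, 0, 0, 0, 0], [98, 0.5, 1, 0, 0, 0, 0], [98, 0.5, 1, 0, 0, 0, 0]]
  ]
}}

```text
time: 21.8
ee_pos: [0.563, 0.193, 0.0531]
tcp_rot: [122.3, 89.8, 30.2]
wrist_force: [-0.5, 0.1, -2.4]
opening: 0.0286
```

```bash
python3 - <<'E'
from h import *
snap('wrist','w13.png');p=snap('side','s13.png')
cv2.imwrite('pics/s13c.png',cv2.resize(np.ascontiguousarray(p['pixels'][190:310,240:400,::-1]),None,fx=4,fy=4,interpolation=cv2.INTER_CUBIC))
plan((.563,.1925,.0473,-2.))
E
```

```text
t 21.9 tcp [0.5633 0.1931 0.0538] ty heading -2.18 q [ 18.9  11.2  -2.7  75.9   0.  111.1] F [ 0.6 -0.3 -1.8] open 0.0289
(0.563, 0.1925, 0.0473, -2.0) -> [6.5, -0.3, 0.6] [-0.0032, -0.002, -0.0036]
```

View pics/s13c.png

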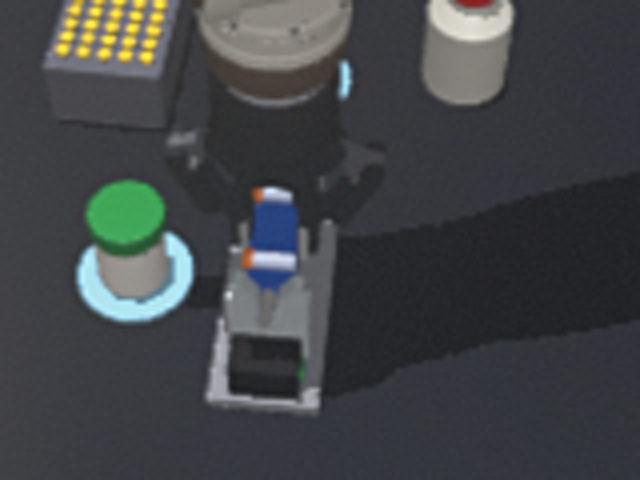

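View pics/w13.png

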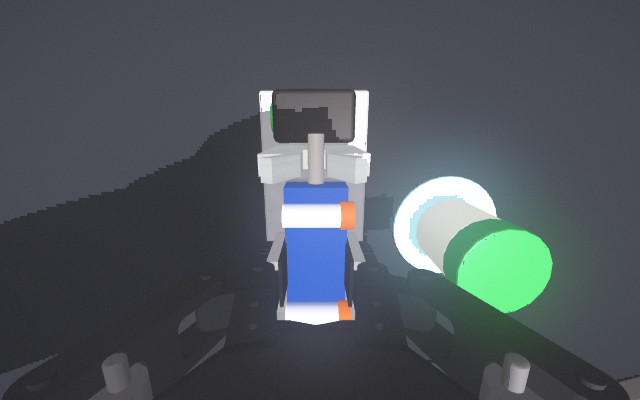

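Emit:
{"name": "apply_moves", "arguments": {
  "rows": [
    [[2, 0, 0, 0, 0, 0, 0], [4, 0, 0, 0, 0, 0, 0], [5.5, 0, 0, 0, 0, 0, 0], [6.5, 0, 0, 0, 0, 0, 0], [6.5, 0, 0, 0, 0, 0, 0]]
  ]
}}

```text
time: 22.4
ee_pos: [0.5633, 0.1931, 0.0474]
tcp_rot: [119.8, 89.8, 27.6]
wrist_force: [0.6, 0.7, -2.1]
opening: 0.0287
```

Emit:
{"name": "apply_moves", "arguments": {
  "rows": [
    [[0.5, 0, 0, 0, 0, 0, 0], [1, 0, 0, 0, 0, 0, 0], [1, 0, 0, 0, 0, 0, 0]]
  ]
}}

```text
time: 22.7
ee_pos: [0.5634, 0.1931, 0.0472]
tcp_rot: [118.7, 89.7, 26.5]
wrist_force: [-3.8, -0.8, 6.4]
opening: 0.0284
```

Contact at the slot bottom. I'll release and retreat straight up.

Emit:
{"name": "apply_moves", "arguments": {
  "rows": [
    [[0, 0, 0, 0, 0, 0, 0.3], [0, 0, 0, 0, 0, 0, 0.45], [0, 0, 0, 0, 0, 0, 0.6], [0, 0, 0, 0, 0, 0, 0.6], [0, 0, 0, 0, 0, 0, 0.6], [-15, 0, 0, 0, 0, 0, 0.6], [-50, 0, 0, 0, 0, 0, 0.6], [-95, 0, 0, 0, 0, 0, 0.6], [-145, 0, 10, 0, 0, 0, 0.6], [-180, 0, 50, 0, 0, 0, 0.6], [-190, 0, 80, 0, 0, 0, 0.6], [-190, 0, 80, 0, 0, 0, 0.6]]
  ]
}}

```text
time: 23.9
ee_pos: [0.5602, 0.11, 0.2415]
tcp_rot: [106.3, 89.4, 14.0]
wrist_force: [0.2, 0.6, -0.2]
opening: 0.0514
```

```bash
python3 - <<'E'
from h import *
plan()
for n in('top','side','wrist'):
    p=snap(n,n[0]+'14.png');w=cloud(p);hsv=cv2.cvtColor(p['pixels'],cv2.COLOR_RGB2HSV).astype(int)
    near=(np.hypot(w[...,0]-.563,w[...,1]-.195)<.08)
    m=near&(w[...,2]>.05)&(w[...,2]<.09)&(hsv[...,0]>100)&(hsv[...,0]<125)&(hsv[...,1]>150);q=w[m]
    if len(q):
        A=np.c_[q[:,:2]-q[:,:2].mean(0),np.ones(len(q))];c=np.linalg.lstsq(A,q[:,2],rcond=None)[0]
        print(n,'blue',len(q),q.mean(0).round(4),np.percentile(q[:,2],[10,50,90]).round(4),'slopes',c.round(4),cv2.minAreaRect((q[:,:2]*1000).astype(np.float32)))
    for y in (.13,.137,.249,.255):
        m=(abs(w[...,1]-y)<.004)&(abs(w[...,0]-.563)<.006)&(w[...,2]>.045)&(w[...,2]<.075)
        if m.sum(): print('   axle top near y',y,m.sum(),np.percentile(w[m][:,2],90).round(4))
    for nm,x,y,zl,zh in [('flask',.5525,-.1715,.161,.18),('amber',.561,0,.12,.143),('jar',.66,.1815,.061,.078),('spare',.438,-.013,.117,.14)]:
        m=(np.hypot(w[...,0]-x,w[...,1]-y)<.04)&(w[...,2]>zl)&(w[...,2]<zh);q=w[m]
        if len(q)>30: print('  ',nm,len(q),np.round(cv2.minEnclosingCircle(q[:,:2].astype(np.float32))[0],4),q.mean(0).round(4))
E
```

```text
t 23.9 tcp [0.5602 0.11   0.2415] ty heading -2.34 q [ 11.1   7.5  14.   95.9   0.  103.4] F [ 0.2  0.6 -0.2] open 0.0514
   axle top near y 0.249 7 0.0616
   axle top near y 0.255 5 0.0617
   flask 153 [ 0.5538 -0.1716] [ 0.5534 -0.1711  0.1705]
   amber 140 [5.632e-01 2.000e-04] [5.633e-01 4.000e-04 1.284e-01]
   spare 137 [ 0.4399 -0.0131] [ 0.4402 -0.0139  0.1252]
side blue 152 [0.5612 0.1956 0.0681] [0.0663 0.0683 0.0699] slopes [-0.0217 -0.0006  0.0681] ((560.8156127929688, 201.33030700683594), (28.026878356933594, 59.92778015136719), 3.7964231967926025)
   axle top near y 0.13 3 0.0613
   axle top near y 0.137 9 0.0739
   axle top near y 0.249 16 0.0644
   axle top near y 0.255 10 0.0616
   amber 133 [5.571e-01 5.000e-04] [0.5583 0.0039 0.1291]
   jar 273 [0.6587 0.1807] [0.6575 0.183  0.0695]
   spare 125 [ 0.4364 -0.0131] [ 0.4353 -0.0099  0.126 ]
wrist blue 495 [0.5602 0.1862 0.0664] [0.0654 0.0664 0.0674] slopes [-0.009   0.0018  0.0664] ((563.489990234375, 192.86273193359375), (74.05607604980469, 28.539121627807617), 87.61409759521484)
   axle top near y 0.13 21 0.0586
   axle top near y 0.137 56 0.0587
   axle top near y 0.249 54 0.0593
   axle top near y 0.255 20 0.0594
   amber 976 [ 0.5616 -0.0007] [0.562  0.0015 0.1277]
   jar 1693 [0.6609 0.1798] [0.6601 0.1801 0.0683]
```

View pics/w14.png

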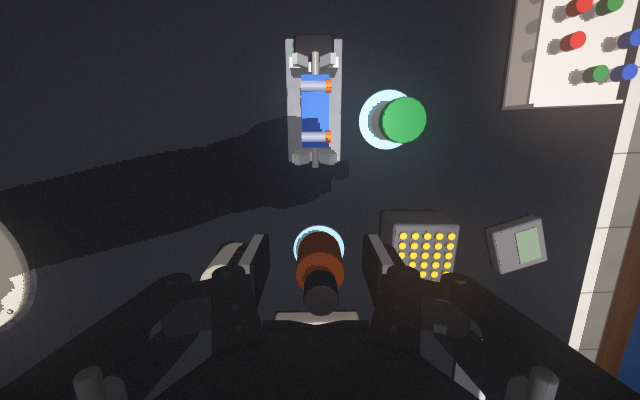

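View pics/s14.png

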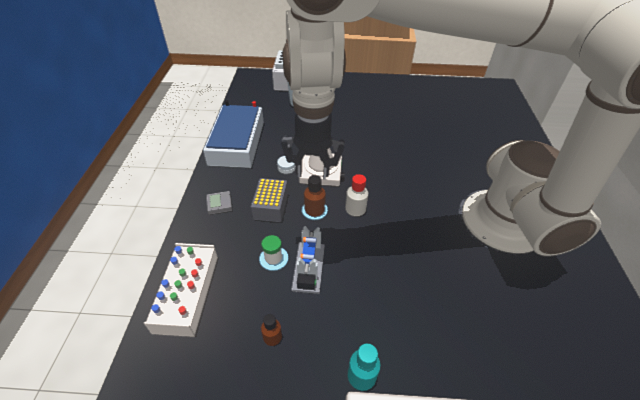

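```bash
python3 -c "
from h import *
print(bot.job_done(), get_obs()['time'])"
```

```text
the job is handed in; nothing more can be done
the job is handed in; nothing more can be done
```

The mixing corner is set up and handed in at about 24 s on the robot's clock. The gripper was clear of everything, with the TCP about 0.24 m up.

- **Flask:** it stands on the stirrer within about 1 mm of the grey dot, judged in the top and side cameras.
- **Jar:** it stands on the pad behind the stand, about 1–2 mm from its centre.
- **Brown bottle:** this is the large brown one, not the turquoise or small brown bottle. It stands on the pad between the stirrer and the stand, about 1 mm from its centre.
- **Rotor:** the wrist camera puts the bar top at 66.4 mm against an expected 66. The axle tops read about 58.7 and 59.3 mm against 58, so both ends look level and home.
- **Left alone:** the red-capped bottle reads the same position as at the start. I did not re-measure the tip box; it looks unmoved in the pictures.

**Disagreements:** the top and side cameras differ by about 4–5 mm in x throughout, so I compared positions within one camera or used the wrist camera, which fell between them. The side and top views read the rotor heights 2–3 mm high or patchily, so I relied on the wrist camera there. The last reading of the flask came from the top camera only.

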